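# Push a spent cuvette block through the waste-chute flap

## Robot

A 6-joint arm with a two-finger parallel gripper is mounted at the origin on the work surface. World frame = base frame: x ahead of the robot, y to its left, z up, the work surface at z = 0. Lengths are in m, angles in degrees, forces in N, time in s.
With the tool pointing down it reaches from about 0.4 to 0.825 m from the base axis. Payload 7 kg.
Tool frame: the origin (TCP) lies at the very end of the fingers, on their centre line; the grasp point (between the pads) lies 19 mm behind it; z points along the fingers, y is the line along which they close (so a half turn about z gives the same grasp; the last joint's range is limited). The gripper opens to 88 mm and grips with 3 to 60 N. Pads are 19 mm wide; open, the fingers measure 130 mm over their backs; the gripper's body (78 mm by 193 mm) begins 47 mm behind the grasp point.
Start: joints at [82.454, 20.546, 0.682, 0, -70.136, -16.507], TCP at [0.275, 0.616, 0.227] pointing down, gripper open.
Joint ranges: [-176.03, 176.03], [-82.01, 121.73], [-58.28, 71.71], [-173.87, 95.51], [-174.79, -0.11], [-173.66, 173.66]. Speed limits (degrees/s): [136.94, 136.94, 172.46, 180, 180, 180].

## Interface

Orientations are given as [roll, pitch, yaw] about the fixed x, y, z axes, in that order (R = Rz(yaw) Ry(pitch) Rx(roll)).
In Python, from plant import get_state, capture, close_job, regions_of gives the robot as it stands.
- The arm moves only by the tool jog_arm, never from a script. Its argument "moves" is a list of rows, each a list of 3 entries, a list of its own where there are three numbers: the shift along the tool's x, y, z in cm, then the turn about the tool's z in degrees, then the finger opening in cm, from 0 to 8.76. A call has 1 to 12 rows; each row shifts and turns the commanded pose from where the row before left it, along the tool's axes as they then stand; what a row does not reach is not made up. A row lasts 1/8 s, in which the tool goes at most 62.5 mm and 10.7 degrees, less where a joint would pass 70% of its speed; a pose out of reach is approached as far as the arm can. A call is refused whole if a number of a shift passes 6.25 or a number of a turn 10.7, either way. A call with a gripper value outside its range is refused whole. The fingers move at their own pace and stop on an object; "newtons" is the grip in N (left out, the last holds). Time passes only in rows, so rows that do not move let the fingers close. It gives the time, the measured TCP pose, the force, the opening and the grip force at its end, in the units of the state.
- get_state(): the state, without advancing time (a new reading comes with each control period).
- capture(name): name is "scene" or "top" or "wrist"; returns a dict with "pixels" (480x640x3 uint8, blue, green, red), "mtx" (3x3 intrinsics, pixels), "k1" (the pictures are not rectified: a ray, as slopes to the right and down, at radius r is drawn at 1 + k1 r^2 times it, then the intrinsics apply), "world_from_camera" (4x4, takes a point from camera to world coordinates); the wrist camera has in their place "hand_eye" (4x4, takes a point from camera to tool coordinates, whose origin is the TCP and whose axes are the flange's). Camera axes: x right, y down, z forward; pixel columns grow to the right and rows downward; lengths in m; the calibration is good to about 2 mm. A picture is of the moment at which its call begins: read the wrist's pose just before it. There is no depth.
- close_job(): hands the job in; it is judged then, once.
Trained networks look in a picture, given as the dict that the camera call returned (one of the last four; its "shot" number tells which), for a name from the list of things; names that differ only in an ending like _2 or _b are one class to them, and where a whole thing is asked for, a point or a joint stands for the part that bears it (a point fixed in the world has none). Each returns a list of dicts, best first, with "confidence" (0 to 1); they miss things now and then, are a little off and sometimes report something else, mostly with a low value. They report only what shows in the picture. A call takes as long as a camera call. They do not tell look-alikes from the thing itself.
- regions_of(picture, thing): "pixels" (480x640 bool, what is visible of it) and "pixel" ([column, row] in pixels, amid what is visible of it).
The state is a dict: "time_s": time; "joints": joint angles; "qd": joint speeds; "joint_torque": joint torques, N m; "tcp_pos": TCP position; "eef_rot": TCP orientation; "contact_force": force on the tool from outside, world axes, zero at the start; "moment": the same for the moment, N m; "gripper_width": finger opening in m; "gripper_force": force on a finger pad.
Only numpy, scipy, OpenCV 4.12 (cv2) and the standard library are available. Lean on these libraries where they do the work, as an engineer would, in place of code of your own. Each camera call takes 0.05 s, during which the arm holds its last target. There are 200 camera calls.

## Task

With the fingertips, push the spent cuvette block along the steel ledge and in under the hanging flap of the waste chute until it drops down inside, then draw the fingers back so that the flap swings shut behind it. Only push the block, do not pick it up, and leave the bottle, the jar and the tube rack where they stand.

Things in the scene. Friction and masses are not known exactly. Their poses are not given: they have to be found in the camera images.
- chute: Waste-chute station fixed to the table, in a different place and turn each time: a steel ledge leads to a flap in the mouth of a hood. Origin: on the table, under the flap, on the centre line; +x leads along the ledge and in through the flap, z up. The hood runs from x = 0 to 170 mm: white cheeks 92 mm apart inside, 6 mm thick, 126 mm tall; on top a guard grille of thin rods (to 126 mm), back wall 70 mm tall.
- ledge_front (a point): Middle of the ledge's front end, on its top (chute x = -145 mm, z = 70 mm). The level ledge runs from here to ledge_end, 92 mm wide between two guard rails 6 mm thick that stand 12 mm above it and end at the hood (x = 0).
- mouth (a point): Middle of the hood's mouth at ledge level (chute x = 0, z = 70 mm). The mouth is 92 mm wide and 48 mm high; above it lies the hinge rod, 8 mm thick, its top 126 mm above the table, reaching 57 mm either side of the centre.
- ledge_end (a point): Middle of the ledge's inner end (chute x = +15 mm, z = 70 mm). From here a steel slide falls at about 61 degrees to a catch floor 6 mm above the table. All is smooth and slippery. A block pushed until its middle is well past this edge tips and slides down by itself; if it hesitates, push it on a little.
- flap (a joint): Angle of the aluminium flap (86 mm wide, 48 mm tall, 3 mm thick, 40 g) about the horizontal hinge at its top edge, in chute frame x = 0, z = 122 mm. 0 hangs shut, grows to 1.5 as it swings inwards (+x of the chute); it cannot swing outwards, and it falls shut by its weight when nothing holds it.
- flap_edge (a point): Middle of the flap's lower edge; 4 mm above the ledge when shut.
- block: Spent cuvette block, loose, white plastic with two rows of five grey wells on top: 64 mm (its x) by 44 mm (its y) by 26 mm tall, 60 to 130 g. Origin: centre of its underside. It stands upright on the ledge in front of the flap, its x roughly along the chute's x (turned up to 0.25 rad), up to 15 mm off the centre line.
- block_mid (a point): Middle of the cuvette block, 13 mm above its underside.
- bottle: White reagent bottle, 52 mm across, 105 mm tall, on the table to the right of the ledge (chute's -y). Origin: centre of its underside. Not to be disturbed.
- jar: Low clear jar with white cap, 48 mm across, 55 mm tall, on the table to the right of the ledge. Origin: centre of its underside. Not to be disturbed.
- rack: Grey tube rack with four capped tubes, 120 mm (its x) by 44 mm, 100 mm tall, on the table to the left of the chute (its +y). Origin: centre of its underside. Not to be disturbed.
Not all that is in view belongs to the job. What is shaped like the block but blue or pink is not meant.

How it is judged:
By the outcome, as a careful person would: the job done as asked, in the order asked, and still so for the second after the job is handed in, with the robot touching nothing.
It also fails if it takes over 38 s, if anything falls off the work surface, if the arm or the gripper's body presses on something with over 40 N, if the wrist force passes 120 N, or if a joint passes its speed limit or range.

## Working session

There is one attempt and no reset: what is moved stays moved. The work goes in short steps, Python scripts to look and compute and a tool call to move; the robot and the scene stay as the last step left them, time stands still between calls to the robot, and variables do not carry over. Pictures are saved under pics/ and viewed, at most 10 in all, crops included, and the job is handed in when it is done.

Besides the shell and the picture viewer there is one more tool, called as name(argument=value, ...) on one line, values as JSON. jog_arm: Moves the arm, as the interface text tells. Its arguments: {"type":"object","properties":{"moves":{"type":"array"},"newtons":{"type":"number"}},"required":["moves"]}

```bash
mkdir -p pics; cat > h.py <<'E'
import numpy as np, cv2
from plant import get_state, capture, close_job, regions_of
from scipy.spatial.transform import Rotation as R
def cam(p, s=None):
    if "world_from_camera" in p: return np.array(p["world_from_camera"])
    T=np.eye(4); T[:3,:3]=R.from_euler('xyz',s["eef_rot"],degrees=True).as_matrix(); T[:3,3]=s["tcp_pos"]
    return T@np.array(p["hand_eye"])
def ray(p,uv,s=None):
    K=np.array(p["mtx"]); d=np.array([(uv[0]-K[0,2])/K[0,0],(uv[1]-K[1,2])/K[1,1]]); u=d.copy()
    for _ in range(20): u=d/(1+p["k1"]*(u@u))
    T=cam(p,s); return T[:3,3], T[:3,:3]@np.array([u[0],u[1],1])
def onz(p,uv,z,s=None):
    o,d=ray(p,uv,s); return o+d*(z-o[2])/d[2]
def proj(p,X,s=None):
    T=np.linalg.inv(cam(p,s)); c=T[:3,:3]@np.array(X)+T[:3,3]; u=c[:2]/c[2]; u=u*(1+p["k1"]*(u@u)); K=np.array(p["mtx"])
    return K[0,0]*u[0]+K[0,2],K[1,1]*u[1]+K[1,2]
E
python3 - <<'E'
from h import *
print(get_state())
ps={}
for n in("scene","top"):
    p=capture(n); cv2.imwrite(f"pics/{n}0.png",p["pixels"])
    print(n,cam(p).round(3).tolist(),p["k1"])
    for t in("block","chute","flap","bottle","jar","rack"):
        for r in regions_of(p,t)[:3]: 
            print(t,round(r["confidence"],2),np.round(r["pixel"]),r["pixels"].sum(),onz(p,r["pixel"],0.08).round(3))
E
```

```text
{'time_s': 0.0, 'joints': array([ 8.24533570e+01,  2.05911488e+01,  6.32992637e-01, -2.15917576e-02,
       -7.01388936e+01, -1.65056337e+01]), 'qd': array([ 0.04918526, -0.03696672, -0.00183643, -0.01321691, -0.05934689,
       -0.14037915]), 'joint_torque': array([ 2.21019204e-04, -5.82716596e+01,  2.93053347e+01,  6.99751407e+00,
        6.99750308e-03, -1.34531742e-04]), 'tcp_pos': array([0.27493553, 0.61589969, 0.2256154 ]), 'eef_rot': array([ 1.79901182e+02, -8.11444052e-03, -2.40596225e+01]), 'contact_force': array([-0.2843718 ,  0.37670477,  0.43902089]), 'moment': array([ 0.02375337, -0.04929713,  0.0256699 ]), 'gripper_force': 0.0, 'gripper_width': 0.08758233158367625}
scene [[-0.581, 0.495, -0.646, 1.234], [0.813, 0.372, -0.447, 0.531], [0.019, -0.785, -0.619, 0.777], [0.0, 0.0, 0.0, 1.0]] -0.07074578807385294
block 0.96 [311. 242.] 797 [0.509 0.    0.08 ]
block 0.78 [371. 249.] 589 [0.454 0.11  0.08 ]
block 0.65 [314. 222.] 504 [ 0.449 -0.036  0.08 ]
chute 0.65 [254. 294.] 11028 [0.696 0.011 0.08 ]
flap 0.85 [273. 258.] 520 [ 0.595 -0.028  0.08 ]
bottle 0.18 [309. 244.] 791 [0.518 0.003 0.08 ]
jar 0.65 [258. 224.] 532 [ 0.527 -0.124  0.08 ]
rack 0.78 [379. 314.] 2521 [0.603 0.218 0.08 ]
top [[-0.001, -0.998, 0.064, 0.443], [-1.0, 0.002, 0.011, 0.022], [-0.011, -0.064, -0.998, 0.947], [0.0, 0.0, 0.0, 1.0]] -0.11578881909054
block 0.9 [384. 314.] 767 [ 0.37  -0.089  0.08 ]
block 0.72 [333. 237.] 882 [0.51  0.003 0.08 ]
block 0.57 [297. 311.] 750 [0.376 0.069 0.08 ]
chute 0.78 [337. 168.] 9159 [ 0.635 -0.004  0.08 ]
chute 0.38 [229. 214.] 1675 [0.552 0.194 0.08 ]
flap 0.95 [338. 173.] 443 [ 0.627 -0.006  0.08 ]
bottle 0.79 [424. 153.] 727 [ 0.665 -0.166  0.08 ]
jar 0.64 [420. 259.] 530 [ 0.469 -0.156  0.08 ]
rack 0.55 [423. 152.] 762 [ 0.667 -0.164  0.08 ]
```

View pics/top0.png

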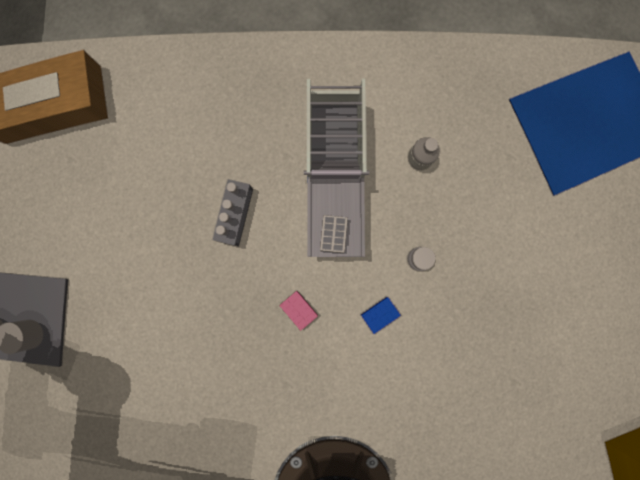

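View pics/scene0.png

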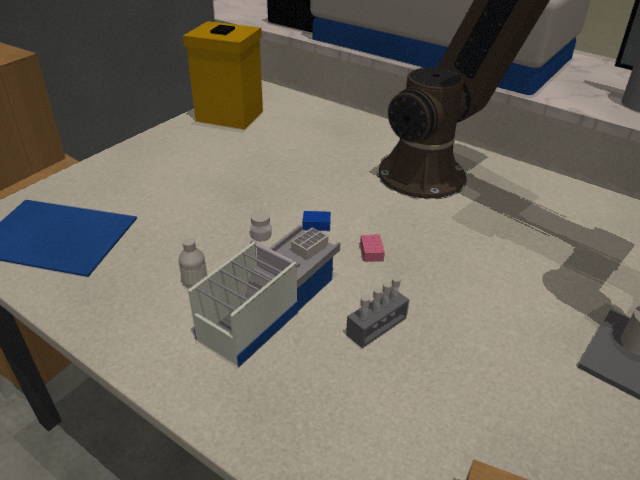

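The top view shows the ledge running from (337,257) to the hinge at (337,173). The white block with wells is on it at (334,234). The look-alikes are pink at (299,311) and blue at (381,314), both on the table, so neither is meant. The bottle is at (425,153), the jar at (422,259) and the rack at (233,212).

```bash
python3 - <<'E'
from h import *
p=capture("top"); s=capture("scene")
f=lambda uv,z:onz(p,uv,z)[:2].round(4)
print("hinge",f((305,173),.124),f((368,173),.124),"back",f((308,81),.126),f((365,81),.126),"front",f((308,257),.082),f((366,257),.082))
for n,q in(("top",p),("scene",s)):
    for r in regions_of(q,"block")[:3]:
        c,_=cv2.findContours(r["pixels"].astype(np.uint8),0,1); c=max(c,key=cv2.contourArea)[:,0]
        if n=="top": w=np.array([onz(q,x,.096)[:2] for x in c],np.float32)*1000; print(r["confidence"],cv2.minAreaRect(w))
x,y=334,234; cv2.imwrite("pics/crop.png",cv2.resize(p["pixels"][160:280,265:405],None,fx=5,fy=5,interpolation=cv2.INTER_CUBIC)[:600,:700])
E
```

```text
hinge [0.6177 0.0524] [ 0.6174 -0.0575] back [0.7845 0.0473] [ 0.7843 -0.0543] front [0.4726 0.0484] [ 0.4724 -0.0565]
0.66 ((377.3721923828125, 64.48216247558594), (57.80671691894531, 40.39210891723633), 39.9671745300293)
0.61 ((514.1841430664062, 3.36309814453125), (45.683815002441406, 63.12314987182617), 84.49959564208984)
0.58 ((370.0050964355469, -80.07594299316406), (42.437496185302734, 56.31159591674805), 35.8430061340332)
```

View pics/crop.png

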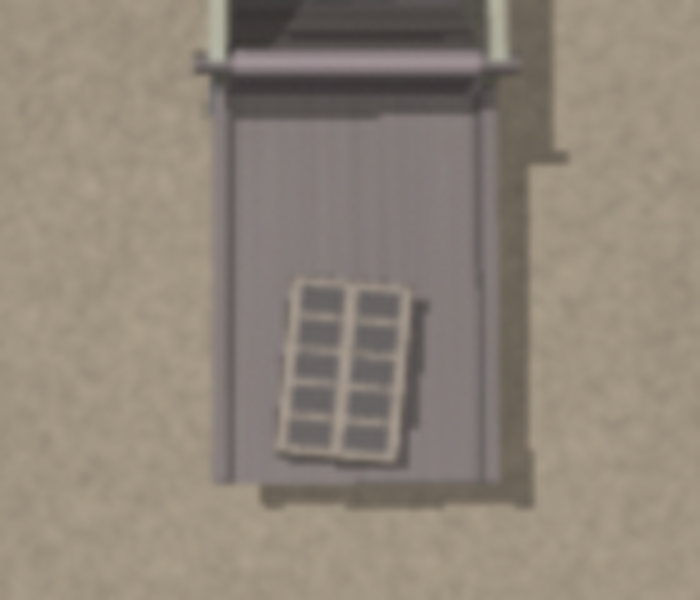

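The choice is confirmed: white body, two rows of five wells, on the ledge. The chute origin is about (0.617, -0.003) with yaw about 0. The block is at (0.514, 0.003), turned about -5°. I'll turn the tool to yaw 0, close the fingers, and go behind the block.

jog_arm(moves=[[[0, 0, 0], -8.0, 0], [[0, 0, 0], -8.0, 0], [[0, 0, 0], -8.0, 0], [[1.2, 4, 0], 0, 0], [[1.2, 4, 0], 0, 0], [[1.2, 4, 0], 0, 0], [[1.2, 4, 0], 0, 0], [[1.2, 4, 0], 0, 0], [[1.2, 4, 0], 0, 0], [[1.2, 4, 0], 0, 0], [[1.2, 4, 0], 0, 0], [[1.2, 4, 0], 0, 0]], newtons=10)

```text
time_s: 2.4
tcp_pos: [0.383, 0.255, 0.2269]
eef_rot: [-180.0, -0.0, -0.0]
contact_force: [1.0, 0.1, 0.5]
gripper_width: 0.0002
gripper_force: 0.0
```

jog_arm(moves=[[[1.0, 4, 0], 0, 0], [[1.0, 4, 0], 0, 0], [[1.0, 4, 0], 0, 0], [[1.0, 4, 0], 0, 0], [[1.0, 4, 0], 0, 0], [[1.0, 4, 0], 0, 0], [[0.7, 1.2, 0], 0, 0], [[0, 0, 2], 0, 0], [[0, 0, 3], 0, 0], [[0, 0, 3], 0, 0], [[0, 0, 0], 0, 0], [[0, 0, 0], 0, 0]])

```text
time_s: 3.9
tcp_pos: [0.4504, 0.0046, 0.1477]
eef_rot: [-180.0, -0.1, -0.0]
contact_force: [0.8, 0.5, 0.7]
gripper_width: 0.0004
gripper_force: 0.0
```

One close look with the wrist and scene cameras before lowering.

```bash
python3 - <<'E'
from h import *
st=get_state(); p=capture("wrist")
cv2.imwrite("pics/w1.png",p["pixels"])
for r in regions_of(p,"block")[:2]:
    c,_=cv2.findContours(r["pixels"].astype(np.uint8),0,1); c=max(c,key=cv2.contourArea)[:,0]
    w=np.array([onz(p,x,.096,st)[:2] for x in c],np.float32)*1000; print(r["confidence"],np.round(r["pixel"]),cv2.minAreaRect(w),w.min(0),w.max(0))
print("tip px",proj(p,st["tcp_pos"],st))
print("exp",[np.round(proj(p,X,st)) for X in((.4725,.043,.07),(.4725,-.049,.07),(.4795,.003,.096))])
E
```

```text
0.92 [328. 168.] ((512.6983642578125, 3.0634193420410156), (44.72183609008789, 64.30060577392578), 84.48621368408203) [479.6052   -21.779522] [546.33844   27.913677]
0.89 [244. 292.] ((436.58575439453125, 55.173255920410156), (38.2798957824707, 18.627216339111328), 89.00760650634766) [427.0432   36.18298] [445.8327   74.45949]
tip px (np.float64(321.3662352832331), np.float64(307.7861679174107))
exp [array([264., 225.]), array([400., 225.]), array([324., 224.])]
```

View pics/w1.png

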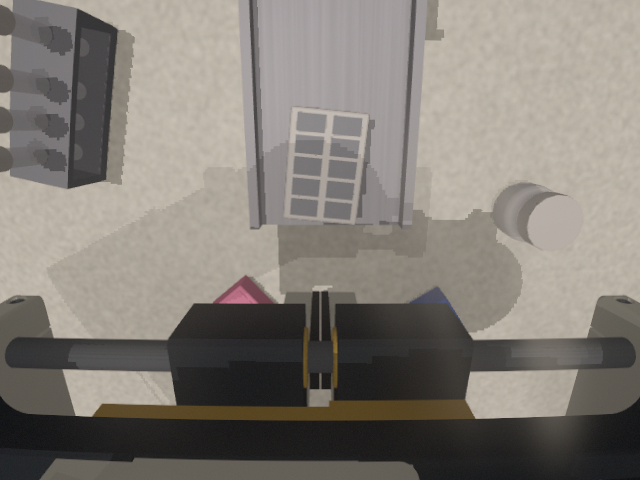

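The block fits the top-camera measurement (rear edge at 0.480, centre y 3 mm), and the ledge front falls where expected at row 225. I'll lower and start pushing slowly.

jog_arm(moves=[[[0, 0.2, 2.5], 0, 0], [[0, 0, 2.5], 0, 0], [[0, 0, 1.7], 0, 0], [[0, 0, 0], 0, 0], [[1, 0, 0], 0, 0], [[0.7, 0, 0], 0, 0], [[0.7, 0, 0], 0, 0], [[0.7, 0, 0], 0, 0], [[0.7, 0, 0], 0, 0], [[0.7, 0, 0], 0, 0], [[0.7, 0, 0], 0, 0], [[0.7, 0, 0], 0, 0]])

```text
time_s: 5.5
tcp_pos: [0.509, 0.0021, 0.0795]
eef_rot: [180.0, 0.0, -0.1]
contact_force: [-1.7, -0.9, 0.1]
gripper_width: 0.0005
gripper_force: 0.2
```

jog_arm(moves=[[[0.7, 0, 0], 0, 0], [[0.7, 0, 0], 0, 0], [[0.5, 0, 0], 0, 0], [[0, 0, 0], 0, 0], [[0, 0, 0], 0, 0]])

```text
time_s: 6.12
tcp_pos: [0.5274, 0.0021, 0.0795]
eef_rot: [-180.0, 0.0, -0.1]
contact_force: [0.1, -0.1, 0.4]
gripper_width: 0.0006
gripper_force: 0.0
```

```bash
python3 - <<'E'
from h import *
st=get_state(); p=capture("wrist"); print(st["time_s"],st["tcp_pos"],st["contact_force"])
cv2.imwrite("pics/w2.png",p["pixels"])
for r in regions_of(p,"block")[:2]:
    c,_=cv2.findContours(r["pixels"].astype(np.uint8),0,1); c=max(c,key=cv2.contourArea)[:,0]
    w=np.array([onz(p,x,.096,st)[:2] for x in c],np.float32)*1000; print(r["confidence"],np.round(r["pixel"]),cv2.minAreaRect(w),w.min(0),w.max(0))
E
```

```text
6.125 [0.52740719 0.00210755 0.07951839] [ 0.12930284 -0.07621238  0.36709344]
0.78 [317. 224.] ((572.0206298828125, 4.91615104675293), (64.70262145996094, 44.32738494873047), 0.06505527347326279) [539.67267 -17.27356] [604.38434  27.07506]
```

View pics/w2.png

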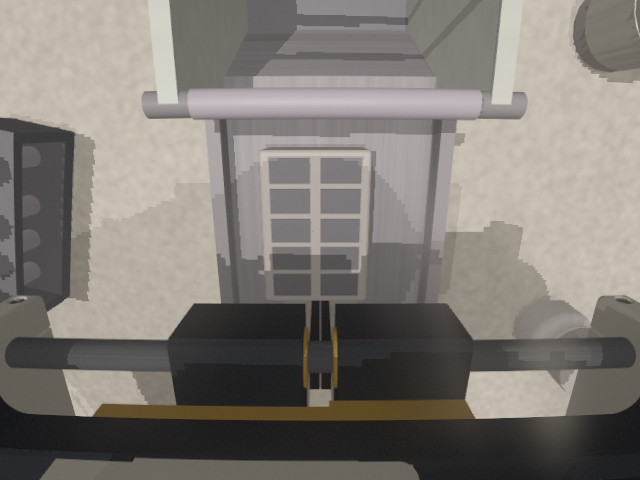

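The block is now square to the chute (yaw about 0, rear edge at 0.540), with its front just before the flap; the hinge rod is at row 104. I'll push on, stopping short of the rod.

```bash
python3 - <<'E'
from h import *
st=get_state(); p=capture("wrist")
print([onz(p,u,.122,st).round(4) for u in((320,89),(320,118),(143,104),(527,104))])
E
```

```text
[array([0.6219, 0.0029, 0.122 ]), array([0.6136, 0.0029, 0.122 ]), array([0.6182, 0.0571, 0.122 ]), array([ 0.6185, -0.0608,  0.122 ])]
```

jog_arm(moves=[[[0.8, 0, 0], 0, 0], [[1.2, 0, 0], 0, 0], [[1.6, 0, 0], 0, 0], [[1.8, 0, 0], 0, 0], [[1.6, 0, 0], 0, 0], [[0, 0, 0], 0, 0], [[0, 0, 0], 0, 0]])

```text
time_s: 7.15
tcp_pos: [0.5973, 0.0019, 0.0792]
eef_rot: [180.0, 0.0, -0.1]
contact_force: [0.2, -0.4, -0.0]
gripper_width: 0.0003
gripper_force: 0.0
```

```bash
python3 - <<'E'
from h import *
st=get_state(); p=capture("wrist"); s=capture("scene"); t=capture("top"); print(st["time_s"],st["tcp_pos"],st["contact_force"])
a=cv2.resize(s["pixels"][180:380,170:370],(400,400),interpolation=2); b=cv2.resize(p["pixels"][:300],(400,400)) ; b=cv2.resize(p["pixels"][:320,120:520],(400,320)); b=np.vstack([b,np.zeros((80,400,3),np.uint8)])
cv2.imwrite("pics/m3.png",np.hstack([a,b]))
for q,n in((p,"w"),(s,"s"),(t,"t")):
    for r in regions_of(q,"block")[:4]: print(n,round(r["confidence"],2),np.round(r["pixel"]),r["pixels"].sum())
E
```

```text
7.15 [0.5973116  0.00194315 0.07919796] [ 0.24762822 -0.38221053 -0.00693817]
w 0.91 [316. 103.] 6057
s 0.81 [375. 246.] 576
s 0.77 [320. 220.] 260
t 0.76 [382. 317.] 793
t 0.67 [297. 312.] 790
```

View pics/m3.png

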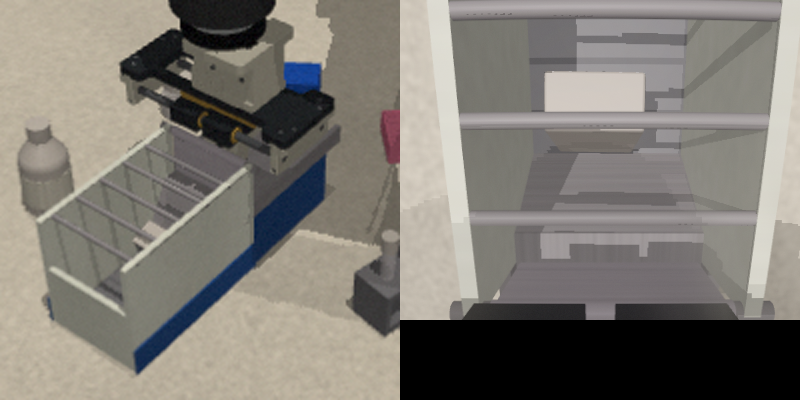

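The block has dropped in and lies at the bottom of the hood, seen through the grille at wrist pixel (316,103). Next I draw the fingers back and lift clear.

jog_arm(moves=[[[-1, 0, 0], 0, 0], [[-2.5, 0, 0], 0, 0], [[-3, 0, 0], 0, 0], [[-3, 0, 0], 0, 0], [[-3, 0, 0], 0, 0], [[-2, 0, -2], 0, 0], [[0, 0, -4], 0, 0], [[0, 0, -4], 0, 0], [[0, 0, -2], 0, 0], [[0, 0, 0], 0, 0], [[0, 0, 0], 0, 0], [[0, 0, 0], 0, 0]])

```text
time_s: 8.95
tcp_pos: [0.4518, 0.002, 0.1985]
eef_rot: [180.0, 0.1, -0.1]
contact_force: [-0.4, 0.8, -0.3]
gripper_width: 0.0007
gripper_force: 0.0
```

```bash
python3 - <<'E'
from h import *
st=get_state(); p=capture("wrist"); s=capture("scene"); t=capture("top"); print(st["time_s"],st["tcp_pos"],st["contact_force"])
a=cv2.resize(s["pixels"][180:380,170:370],(400,400),interpolation=2); b=cv2.resize(t["pixels"][70:270,240:440],(400,400),interpolation=2)
cv2.imwrite("pics/m4.png",np.hstack([a,b])); cv2.imwrite("pics/w4.png",p["pixels"])
for n in("bottle","jar","rack","block"):
    for r in regions_of(t,n)[:2]: print(n,round(r["confidence"],2),np.round(r["pixel"]))
for r in regions_of(p,"flap")[:2]:
    print("flap", r["confidence"],np.round(r["pixel"]),r["pixels"].sum())
print("expected edge",np.round(proj(p,(.6175,-.003,.074),st)),"hinge",np.round(proj(p,(.6175,-.003,.122),st)))
E
```

```text
8.95 [0.45181886 0.00197401 0.19853148] [-0.39576191  0.7842338  -0.28216719]
bottle 0.81 [426. 154.]
jar 0.57 [429. 258.]
rack 0.73 [229. 211.]
block 0.93 [330. 131.]
block 0.47 [376. 328.]
flap 0.97 [329.   5.] 1209
expected edge [328.   8.] hinge [330. -20.]
```

View pics/m4.png

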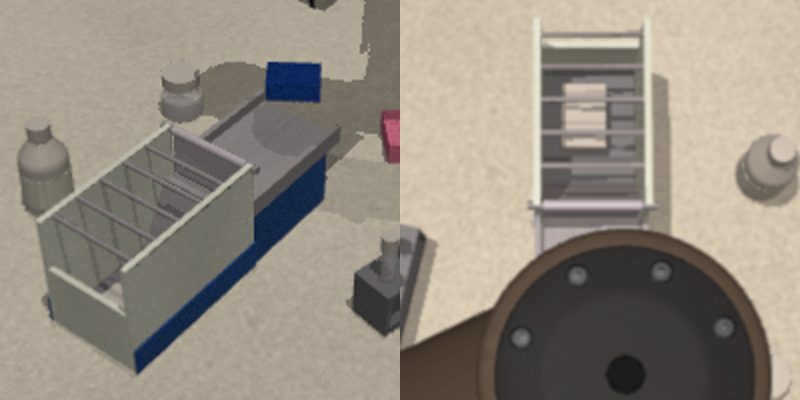

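View pics/w4.png

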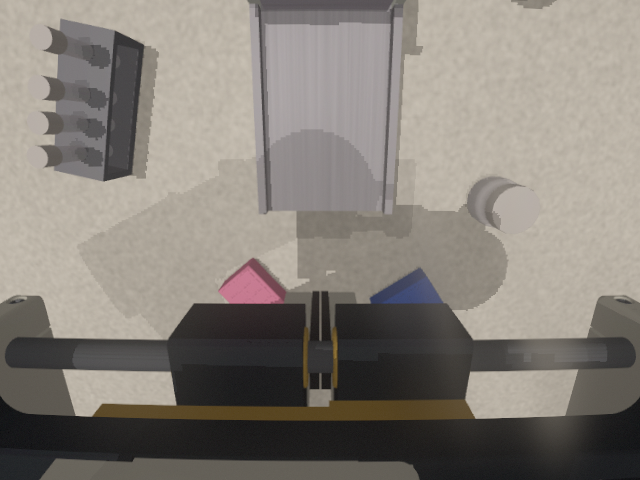

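The pictures show the block down inside the hood (top view (330,131)) and the ledge empty. The flap is hanging shut, with its edge at wrist row 8 as expected, and the bottle, jar and rack are unmoved. I'm handing it in.

```bash
python3 -c "
from plant import close_job
print(close_job())"
```

```text
the job is handed in; nothing more can be done
None
```

I pushed the cuvette block under the flap and it dropped down inside the chute; I then drew the fingers back, the flap swung shut, the bottle, jar and rack stayed where they stood, and I handed the job in at about 9 s (verdict not reported).

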